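Put the turned pieces away by their samples

ROBOT

A 6-joint arm with a two-finger parallel gripper is mounted at the origin on the work surface. World frame = base frame: x ahead of the robot, y to its left, z up, the work surface at z = 0. Lengths are in mm, angles in degrees, forces in N, time in s.
With the tool pointing down it reaches from about 350 to 850 mm from the base axis. Payload 8.1 kg.
Tool frame: the origin (TCP) lies at the very end of the fingers, on their centre line; the grasp point (between the pads) lies 19 mm behind it; z points along the fingers, y is the direction in which the jaws open and shut (so a half turn about z gives the same grasp; the last joint's range is limited). The gripper opens to 85 mm and grips with 20 to 120 N. Pads are 22 mm wide; open, the fingers measure 114 mm over their backs; the gripper's body (76 mm by 85 mm) begins 54 mm behind the grasp point. The pads swing forward as they close: fully open they stand 13 mm farther back than shut.
Start: joints at [-79.206, 7.471, 85.268, -0, 87.261, -4.893], TCP at [162.255, -577.649, 231.292] pointing down, gripper open.
Joint ranges: [-169.43, 169.43], [-51.17, 129.36], [1.28, 143.12], [-76.62, 256.62], [0, 156.53], [-152.29, 152.29]. Speed limits (degrees/s): [136.94, 136.94, 159.86, 180, 180, 180].

INTERFACE

Orientations are given as [roll, pitch, yaw] about the fixed x, y, z axes, in that order (R = Rz(yaw) Ry(pitch) Rx(roll)).
In Python, from bench import sensors, viewer, job gives the robot as it stands.
- The arm moves only by the shell command python3 -m pendant 'ROWS' [FORCE]. ROWS is JSON, one flat list of numbers, 5 for each row, row after row: the shift along the world's x, y, z in mm, then the turn about the world's z in rad, then the finger opening in mm, from 0 to 85.4. In form: [x, y, z, twist, hand, x, y, z, twist, hand, ...]. A call has 1 to 12 rows; each row shifts and turns the pose as measured when the row begins; what a row does not reach is not made up. A row lasts 1/12 s, in which the tool goes at most 41.7 mm and 7.16 degrees, less where a joint would pass 70% of its speed; a pose out of reach is approached as far as the arm can. A call with a gripper value outside its range is refused whole. The fingers move at their own pace and stop on an object; FORCE is the grip in N (left out, the last holds). Time passes only in rows, so rows that do not move let the fingers close. It gives the time, the measured TCP pose, the force and the opening at its end, in the units of the state.
- sensors.sense(): the state, without advancing time (a new reading comes with each control period).
- viewer.snapshot(name): name is "side" or "top"; returns a dict with "frame" (384x512x3 uint8, blue, green, red), "z_map" (384x512 float32, mm along the optical axis (not along the pixel's ray), 0 where there is no reading), "fx", "fy", "cx", "cy" (pixels), "view" (4x4, takes a point from world to camera coordinates). Camera axes: x right, y down, z forward; pixel columns grow to the right and rows downward; lengths in mm; the calibration is good to about 2 mm. A picture is of the moment at which its call begins.
- job.hand_in(): hands the job in, once; it reports no verdict.
The state is a dict: "time": time; "joint_pos": joint angles; "qd": joint speeds; "joint_efforts": joint torques, N m; "tool_pos": TCP position; "tcp_rot": TCP orientation; "ft_force": force on the tool from outside, world axes, zero at the start; "wrist_torque": the same for the moment, N m; "finger_gap": finger opening in mm.
Only numpy, scipy, OpenCV 4.12 (cv2) and the standard library are available. Lean on these libraries where they do the work, as an engineer would, in place of code of your own. Each camera call takes 0.05 s, during which the arm holds its last target.

TASK

Put the four finished pieces of turned and carved wood (ball finial, pyramid-topped square cap, broad flat knob, pointed finial) away in the sorting crate: stand each one upright on the floor of the tray that has the same shape screwed down in it as a sample. Leave the two uncarved blanks, the plain square block and the plain round one, standing where they are on the bench.

Things in the scene. Friction and masses are not known exactly. Their poses are not given: they have to be found in the camera images.
- ball_center (a point): Loose finished piece of pale wood, standing on the bench: a ball on a short round foot: 55 mm high, foot 36 mm across and 10 mm high, ball 44 mm across with its centre 33 mm above the underside; grip it round the ball. This point is the ball's centre, 33 mm above the underside. Its z axis points up, to its top.
- cap_center (a point): Loose finished piece of pale wood, standing on the bench: a square post cap: 44 x 44 mm block, 36 mm high, with a four-sided pyramid on top, 66 mm high in all. This point is on its axis 28 mm above the underside; its x and y axes are square to the block's sides. Its z axis points up, to its top.
- disc_center (a point): Loose finished piece of pale wood, standing on the bench: a broad flat-topped round drawer knob: cap 58 mm across whose straight edge runs from 18 to 34 mm above the underside, a small raised button (22 mm across, to 42 mm) in the middle of its top, on a 34 mm stem with a 40 mm foot; grip it across the cap's edge. This point is on its axis 27 mm above the underside. Its z axis points up, to its top.
- spire_center (a point): Loose finished piece of pale wood, standing on the bench: a slim round finial: straight barrel 32 mm across and 54 mm high, topped by a cone to a point at 84 mm. This point is on its axis 40 mm above the underside. Its z axis points up, to its top.
- blank_square_center (a point): Look-alike, to be left alone: a plain uncarved square block of the same wood, 44 x 44 mm, flat top, 56 mm high, standing on the bench. This point is its centre, 28 mm above the underside; z up.
- blank_round_center (a point): Look-alike, to be left alone: a plain uncarved round blank of the same wood, 42 mm across, flat top, 56 mm high, standing on the bench. This point is its centre, 28 mm above the underside; z up.
- tray_ball: Tray for the ball finial, with a copy of it screwed down as a sample: one of four fixed grey metal trays side by side, 82 mm apart, in one crate (rim 28 mm above the bench). 178 mm long (x), 80 wide (y), 22 high, walls 3 mm. Origin: centre of its underside, 6 mm above the bench; inner floor 3 mm higher. Sample's axis at x = +52 mm; middle of the free half at x = -43, y = 0.
- tray_cap: Tray for the pyramid-topped square cap, with a copy of it screwed down as a sample: one of four fixed grey metal trays side by side, 82 mm apart, in one crate (rim 28 mm above the bench). 178 mm long (x), 80 wide (y), 22 high, walls 3 mm. Origin: centre of its underside, 6 mm above the bench; inner floor 3 mm higher. Sample's axis at x = +52 mm; middle of the free half at x = -43, y = 0.
- tray_disc: Tray for the broad flat knob, with a copy of it screwed down as a sample: one of four fixed grey metal trays side by side, 82 mm apart, in one crate (rim 28 mm above the bench). 178 mm long (x), 80 wide (y), 22 high, walls 3 mm. Origin: centre of its underside, 6 mm above the bench; inner floor 3 mm higher. Sample's axis at x = +52 mm; middle of the free half at x = -43, y = 0.
- tray_spire: Tray for the pointed finial, with a copy of it screwed down as a sample: one of four fixed grey metal trays side by side, 82 mm apart, in one crate (rim 28 mm above the bench). 178 mm long (x), 80 wide (y), 22 high, walls 3 mm. Origin: centre of its underside, 6 mm above the bench; inner floor 3 mm higher. Sample's axis at x = +52 mm; middle of the free half at x = -43, y = 0.
Mind the look-alikes: they are no part of the job. What is shaped like the part that bears spire_center but purple or turquoise is not meant. What is shaped like the part that bears blank_square_center but purple is not meant.

How it is judged (in metres and radians):
At the end, for the whole second after the job is handed in: Each of the four pieces stands upright (within 0.15 rad) on the floor of the tray with its own sample (its point inside the tray's walls and within 6 mm of its standing height), at rest and released; both blanks stand upright within 20 mm of where they began (x of ball_center in the frame of tray_ball between -0.086 and 0.086 m and y of ball_center in the frame of tray_ball between -0.037 and 0.037 m and z of ball_center in the frame of tray_ball between 0.03 and 0.042 m and angle between each of ball_center, cap_center, disc_center, spire_center, blank_square_center, blank_round_center's own z axis and vertical below 0.15 rad and linear speed of each of ball, cap, disc, spire below 0.02 m/s and x of cap_center in the frame of tray_cap between -0.086 and 0.086 m and y of cap_center in the frame of tray_cap between -0.037 and 0.037 m and z of cap_center in the frame of tray_cap between 0.025 and 0.037 m and x of disc_center in the frame of tray_disc between -0.086 and 0.086 m and y of disc_center in the frame of tray_disc between -0.037 and 0.037 m and z of disc_center in the frame of tray_disc between 0.024 and 0.036 m and x of spire_center in the frame of tray_spire between -0.086 and 0.086 m and y of spire_center in the frame of tray_spire between -0.037 and 0.037 m and z of spire_center in the frame of tray_spire between 0.037 and 0.049 m and distance of each of blank_square_center, blank_round_center from where it was at the start of the episode below 0.02 m); the robot touches nothing.
It fails at once if the square blank is pushed or carried off (more than 30 mm) (distance of blank_square_center from where it was at the start of the episode above 0.03 m).
It fails at once if the round blank is pushed or carried off (more than 30 mm) (distance of blank_round_center from where it was at the start of the episode above 0.03 m).
It also fails if it takes over 102 s, if anything falls off the work surface, if the arm or the gripper's body presses on something with over 40 N, if the wrist force passes 120 N, or if a joint passes its speed limit or range.

## Working session

There is one attempt and no reset: what is moved stays moved. The work goes in short steps, Python scripts to look and compute and a shell command to move; the robot and the scene stay as the last step left them, time stands still between calls to the robot, and variables do not carry over. Pictures are saved under pics/ and viewed, and the job is handed in when it is done.

```bash
ls; mkdir -p pics; python3 - <<'E'
from bench import sensors, viewer
import cv2,numpy as np
print(sensors.sense())
for n in("top","side"):
    s=viewer.snapshot(n); cv2.imwrite(f"pics/{n}0.png",s["frame"]); np.savez(f"{n}0.npz",**s)
    print(n,s["fx"],s["fy"],s["cx"],s["cy"],np.round(s["view"],3).tolist())
E
```

```text
pics
{'time': 0.0, 'joint_pos': array([-7.92065453e+01,  7.51363734e+00,  8.53320066e+01,  8.83658112e-05,
        8.72614907e+01, -4.89274571e+00]), 'qd': array([-0.03389562,  0.05231306, -0.0932596 ,  0.04452511, -0.01294253,
        0.1027629 ]), 'joint_efforts': array([ 3.14503250e-04, -5.69383907e+01, -5.00562572e+01, -2.93784171e-05,
        1.49150676e-02, -1.29933704e-05]), 'tool_pos': array([ 162.13965939, -577.0873465 ,  230.23363068]), 'tcp_rot': array([-1.79893263e+02, -9.22553127e-03,  1.56861875e+01]), 'ft_force': array([-0.26408962,  0.35909115, -0.5563785 ]), 'wrist_torque': array([-0.0059453 ,  0.05700312,  0.02599397]), 'finger_gap': 85.46237137067432}
top 442.08200449716213 442.08200449716213 254.23818045626143 193.602093051082 [[-0.018, -1.0, -0.017, -14.557], [-0.988, 0.02, -0.152, 504.434], [0.152, 0.014, -0.988, 1042.321], [0.0, 0.0, 0.0, 1.0]]
side 378.3607171388616 378.3607171388616 254.59689316757695 188.39574042435837 [[-0.967, -0.253, -0.001, 482.124], [-0.157, 0.604, -0.782, 147.168], [0.198, -0.756, -0.624, 848.332], [0.0, 0.0, 0.0, 1.0]]
```

View pics/top0.png

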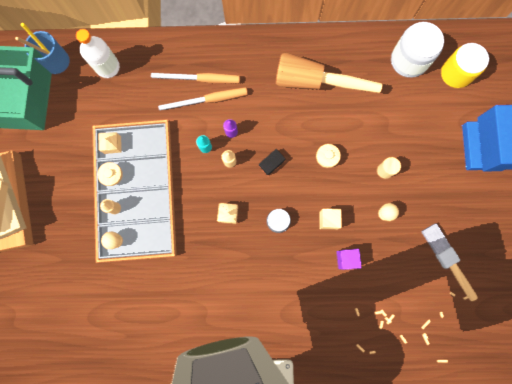

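View pics/side0.png

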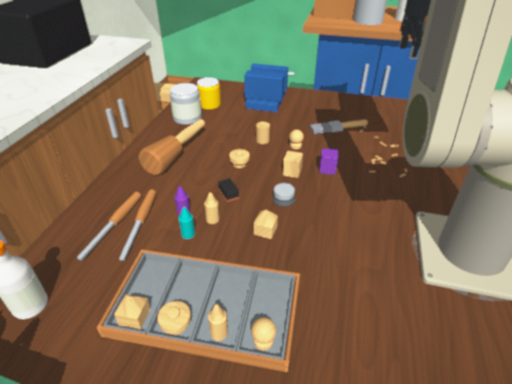

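```bash
python3 - <<'E'
import cv2,numpy as np
t=cv2.imread("pics/top0.png");s=cv2.imread("pics/side0.png")
a=cv2.resize(t[110:290,190:420],None,fx=3.2,fy=3.2,interpolation=cv2.INTER_CUBIC)
b=cv2.resize(s[110:250,160:350],None,fx=4,fy=4,interpolation=cv2.INTER_CUBIC)
cv2.imwrite("pics/tz.png",a);cv2.imwrite("pics/sz.png",b)
c=cv2.resize(t[110:270,85:245],None,fx=3.7,fy=3.7,interpolation=cv2.INTER_CUBIC);cv2.imwrite("pics/tc.png",c)
E
```

```text
(no output)
```

View pics/tz.png

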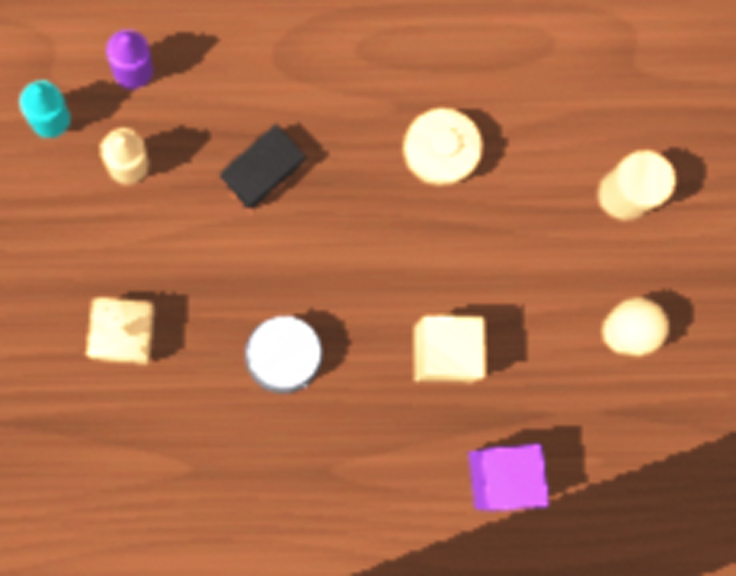

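View pics/sz.png

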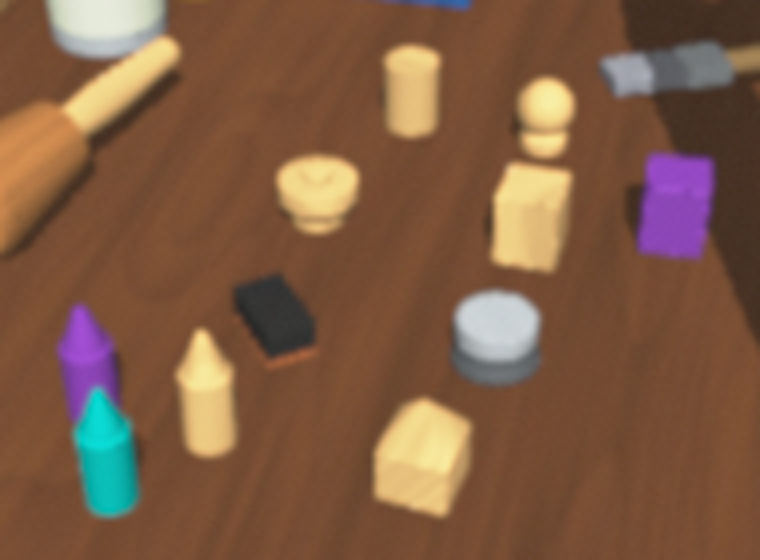

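View pics/tc.png

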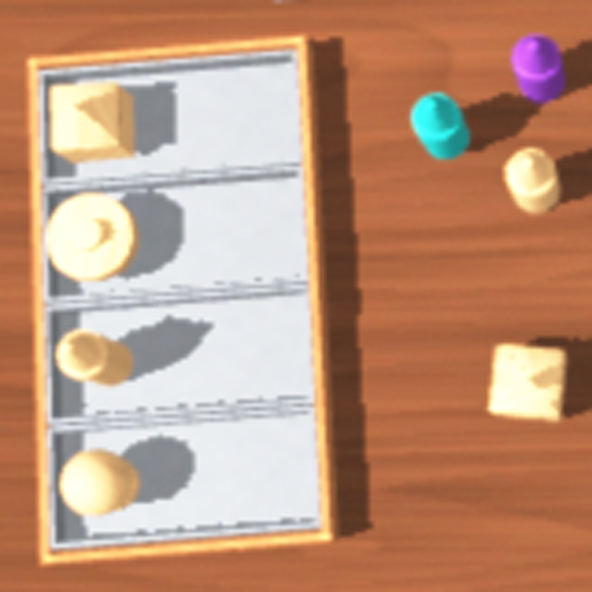

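```bash
cat > h.py <<'E'
import cv2,numpy as np
def cloud(s):
    z=s["z_map"].astype(float); v,u=np.indices(z.shape)
    P=np.stack([(u-s["cx"])/s["fx"]*z,(v-s["cy"])/s["fy"]*z,z],-1)
    V=s["view"]; W=(P-V[:3,3])@V[:3,:3]
    W[z<=0]=np.nan
    return W
def ray(s,u,v,h):
    V=s["view"];R=V[:3,:3];c=-R.T@V[:3,3]
    d=R.T@np.array([(u-s["cx"])/s["fx"],(v-s["cy"])/s["fy"],1.])
    return c+d*(h-c[2])/d[2]
def proj(s,p):
    V=s["view"];q=V[:3,:3]@np.array(p,float)+V[:3,3]
    return s["fx"]*q[0]/q[2]+s["cx"],s["fy"]*q[1]/q[2]+s["cy"]
def pale(s):
    h=cv2.cvtColor(s["frame"],cv2.COLOR_BGR2HSV)
    return cv2.inRange(h,(12,40,150),(32,190,255))
E
python3 - <<'E'
from h import *
for n in("top","side"):
    s=dict(np.load(n+"0.npz")); W=cloud(s); m=pale(s)
    k,l,st,c=cv2.connectedComponentsWithStats(m)
    print(n)
    for i in range(1,k):
        if st[i,4]<60 or st[i,4]>1500: continue
        P=W[(l==i)&np.isfinite(W[...,2])]
        if not len(P):continue
        zt=np.percentile(P[:,2],97)
        T=P[P[:,2]>zt-6]
        print(st[i],c[i].round(1),"ztop",zt.round(1),"zmin",P[:,2].min().round(1),"top ctr",T[:,:2].mean(0).round(1),"mid",((T.min(0)+T.max(0))/2).round(1)[:2],"ext",np.ptp(P,axis=0).round(0))
E
```

```text
top
[155   0   7  26  97] [158.6  12.7] ztop -652.2 zmin -760.4 top ctr [1409.3  396.7] mid [1406.3  397. ] ext [138.   7. 123.]
[ 0 19 15 12 84] [ 5.  25.8] ztop -2.0 zmin -525.6 top ctr [974.  655.2] mid [974.  654.7] ext [310. 336. 526.]
[ 17  18  33  36 143] [30.9 32.7] ztop 139.0 zmin -487.0 top ctr [899.2 509.5] mid [899.4 509.3] ext [387. 379. 641.]
[455  45  32  29  87] [463.8  64.3] ztop 84.9 zmin -2.5 top ctr [ 803.1 -538.8] mid [ 817.6 -554. ] ext [116. 119.  88.]
[196  73  44  11 394] [217.1  77.8] ztop 27.6 zmin -2.2 top ctr [814.6  67.8] mid [814.9  64.5] ext [ 34. 115.  31.]
[204  87  44  16 397] [225.   94.5] ztop 27.4 zmin -3.8 top ctr [767.2  50.5] mid [766.4  46.6] ext [ 44. 111.  34.]
[  92  119   84  144 1465] [133.5 191. ] ztop 32.1 zmin -4.6 top ctr [519.4 273.6] mid [523.9 277.9] ext [366. 225.  41.]
[ 98 132  24  22 399] [110.6 142.6] ztop 68.3 zmin 5.4 top ctr [643.6 333.7] mid [643.1 335.1] ext [59. 61. 70.]
[315 143  26  26 191] [329.1 154.6] ztop 39.9 zmin -3.8 top ctr [ 604.  -220.2] mid [ 597.7 -210. ] ext [68. 65. 47.]
[221 149  15  19 192] [228.8 158.
[... 2898 characters left out ...]
46. 139.  30.]
[204 192  15  33 374] [211.2 209.1] ztop 78.8 zmin -2.4 top ctr [595.6  41.5] mid [596.8  40.6] ext [ 63. 120.  87.]
[253 209  25  30 569] [265.2 224. ] ztop 58.8 zmin -2.7 top ctr [459.6  47.2] mid [459.8  45.7] ext [ 59. 101.  69.]
[114 294  36  36 921] [131.9 311.5] ztop 68.4 zmin 8.3 top ctr [641.2 341.3] mid [642.5 339.4] ext [65. 69. 66.]
[157 301  34  34 921] [173.7 317.2] ztop 52.0 zmin 5.9 top ctr [561.3 335.5] mid [565.9 336.4] ext [69. 80. 48.]
[208 304  20  38 573] [217.5 323.2] ztop 89.6 zmin 8.4 top ctr [478.9 330.9] mid [479.3 330.3] ext [48. 72. 86.]
[251 318  26  33 651] [263.4 333.5] ztop 64.4 zmin 7.5 top ctr [397.9 325.7] mid [398.4 324.8] ext [42. 66. 59.]
```

```bash
cat >> h.py <<'E'
def pale2(s):
    f=s["frame"].astype(int); b,g,r=f[...,0],f[...,1],f[...,2]
    return ((r>185)&(g>140)&(b>75)&(r-b>15)).astype(np.uint8)*255
def comp(m,u,v):
    k,l,st,c=cv2.connectedComponentsWithStats(m)
    i=l[int(v),int(u)]
    return l==i,st[i]
E
python3 - <<'E'
from h import *
T=dict(np.load("top0.npz"));S=dict(np.load("side0.npz"))
seeds=dict(ball=((389,212),(296,134),33),cap=((228,213),(265,224),28),disc=((328,155),(239,156),27),spire=((229,158),(211,209),40),bsq=((330,218),(293,163),28),brd=((388,168),(262,132),28))
for n,(a,b,h) in seeds.items():
    for s,p,nm in((T,a,'top'),(S,b,'side')):
        m,st=comp(pale2(s),*p)
        W=cloud(s); P=W[m&np.isfinite(W[...,2])]
        P=P[P[:,2]>5]
        pts=np.argwhere(m)[:,::-1].astype(np.float32)
        (cx,cy),r=cv2.minEnclosingCircle(pts)
        zs=np.percentile(P[:,2],98)
        out=[]
        for lo,hi in((10,20),(20,30),(30,40),(40,50),(50,60),(60,90)):
            Q=P[(P[:,2]>lo)&(P[:,2]<hi)]
            if len(Q)>5: out.append((lo,len(Q),((Q.min(0)+Q.max(0))/2).round(0)[:2].tolist(),np.ptp(Q,axis=0).round(0)[:2].tolist()))
        print(n,nm,st,"encl",(round(cx,1),round(cy,1),round(r,1)),"ray",ray(s,cx,cy,h).round(1)[:2],zs.round(1))
        for o in out: print("    ",o)
E
```

```text
ball top [     0      0    512    384 184509] encl (255.5, 191.5, 319.3) ray [510.1 -27.3] 564.4
     (10, 5304, [485.0, -10.0], [857.0, 1308.0])
     (20, 2771, [610.0, -11.0], [608.0, 1300.0])
     (30, 1833, [620.0, 23.0], [588.0, 1221.0])
     (40, 1109, [618.0, -2.0], [594.0, 1257.0])
     (50, 1307, [618.0, -3.0], [593.0, 1250.0])
     (60, 3066, [620.0, -9.0], [597.0, 1243.0])
ball side [290 130  13  19 195] encl (296.0, 139.0, 9.5) ray [ 453.7 -336.3] 55.7
     (10, 26, [455.0, -341.0], [28.0, 21.0])
     (20, 17, [450.0, -335.0], [23.0, 13.0])
     (30, 35, [455.0, -335.0], [37.0, 19.0])
     (40, 50, [456.0, -339.0], [37.0, 26.0])
     (50, 35, [456.0, -346.0], [29.0, 24.0])
cap top [217 203  21  21 382] encl (227.0, 213.0, 12.8) ray [458.9  43.7] 62.4
     (20, 12, [455.0, 41.0], [37.0, 45.0])
     (30, 68, [459.0, 42.0], [47.0, 46.0])
     (40, 160, [459.0, 43.0], [42.0, 44.0])
     (50, 77, [460.0, 43.0], [27.0, 27.0])
     (60, 22, [459.0, 42.0], [12.0, 12.0])
cap side [254 210  23  29 499] encl (265.5, 224.3, 14.4) ray [458.7  51. ] 60.4
     (10, 70, [461.0, 53.0], [4
[... 1907 characters left out ...]
 (40, 46, [441.0, -205.0], [45.0, 45.0])
     (50, 173, [442.0, -206.0], [45.0, 48.0])
brd top [377 157  24  22 388] encl (388.1, 167.7, 12.8) ray [ 563.8 -356.9] 59.6
     (10, 21, [559.0, -349.0], [34.0, 24.0])
     (20, 22, [561.0, -347.0], [36.0, 22.0])
     (30, 21, [557.0, -348.0], [30.0, 23.0])
     (40, 29, [564.0, -350.0], [43.0, 29.0])
     (50, 241, [563.0, -357.0], [42.0, 43.0])
brd side [256 121  14  23 241] encl (262.0, 132.1, 11.1) ray [ 567.6 -359.2] 57.6
     (10, 30, [561.0, -342.0], [30.0, 20.0])
     (20, 30, [561.0, -343.0], [30.0, 21.0])
     (30, 28, [561.0, -343.0], [29.0, 19.0])
     (40, 32, [561.0, -340.0], [30.0, 22.0])
     (50, 90, [566.0, -355.0], [41.0, 44.0])
```

```bash
python3 - <<'E'
from h import *
T=dict(np.load("top0.npz"));S=dict(np.load("side0.npz"))
m,st=comp(pale2(T),385,214)
f=T["frame"]; print(f[205:220:3,380:398:3].tolist()[1:3])
m2=(T["frame"][...,2]>185)&(T["frame"][...,1]>140); m2=m2.astype(np.uint8)*255
mm,st=comp(m2,387,213);pts=np.argwhere(mm)[:,::-1].astype(np.float32)
print("ball",st,cv2.minEnclosingCircle(pts)); 
W=cloud(T);P=W[mm]
for lo,hi in((30,40),(40,50),(50,60)):
    Q=P[(P[:,2]>lo)&(P[:,2]<hi)];print(lo,len(Q),(Q.min(0)+Q.max(0))/2,np.ptp(Q,axis=0))
# sphere lsq from both views
from scipy.optimize import least_squares
ms,_=comp(pale2(S),296,134);W2=cloud(S)
for nm,X in(("top",P),("side",W2[ms])):
    X=X[np.isfinite(X[:,2])&(X[:,2]>30)]
    r=least_squares(lambda c:np.linalg.norm(X-c,axis=1)-22,[456,-350,33],loss="soft_l1");print(nm,r.x)
for n,p,h in(("cap",(227,213),36),("bsq",(330,218),56)):
    m,_=comp(pale2(T),*p);c,_=cv2.findContours(m.astype(np.uint8),cv2.RETR_EXTERNAL,cv2.CHAIN_APPROX_NONE)
    Wp=W[m];Q=Wp[(Wp[:,2]>h-4)&(Wp[:,2]<h+9)][:,:2].astype(np.float32)
    print(n,cv2.minAreaRect(Q))
# samples
Wt,Ws=W,W2
for n,a,b,zt in(("cap",(110,143),(132,311),66+9),("disc",(109,176),(174,317),51),("spire",(110,206),(218,323),93),("ball",(112,240),(263,333),64)):
    for s,W_,p in((T,Wt,a),(S,Ws,b)):
        u,v=p;R=W_[v-25:v+25,u-25:u+25].reshape(-1,3)
        R=R[(R[:,2]>zt-14)&(R[:,2]<zt+8)]
        d={"cap":(643,337),"disc":(563,334),"spire":(479,329),"ball":(398,323)}[n]
        R=R[np.linalg.norm(R[:,:2]-d,axis=1)<38]
        print(n,len(R),((R.min(0)+R.max(0))/2).round(1),np.ptp(R,axis=0).round(0),R.mean(0).round(1))
# crate rect
Q=W.reshape(-1,3);q=Q[(Q[:,2]>20)&(Q[:,2]<34)&(Q[:,0]>320)&(Q[:,0]<720)&(Q[:,1]>160)&(Q[:,1]<400)][:,:2].astype(np.float32)
print(cv2.minAreaRect(q))
E
```

```text
[[[126, 191, 239], [217, 253, 255], [230, 254, 255], [227, 254, 255], [205, 251, 255], [162, 232, 252]], [[198, 249, 255], [233, 255, 255], [243, 255, 255], [239, 255, 255], [227, 254, 255], [189, 247, 255]]]
ball [378 203  21  19 300] ((387.86956787109375, 212.56521606445312), 10.450273513793945)
30 32 [ 453.77665511 -339.69291327   34.97890733] [41.4234442  21.23597537  9.89534834]
40 118 [ 453.12791866 -349.88498801   45.21221567] [40.86210088 39.01971274  9.56698793]
50 105 [ 453.37435397 -349.09664568   53.75421762] [28.91665388 31.68958188  7.4012512 ]
top [ 454.04565517 -350.92691281   33.24390982]
side [ 456.43611896 -351.02663554   33.41835835]
cap ((459.8702087402344, 42.343406677246094), (44.025386810302734, 43.90207290649414), 83.6835708618164)
bsq ((439.0614013671875, -207.97787475585938), (43.28076934814453, 43.52220916748047), 88.80538177490234)
cap 69 [644.3 337.5  68. ] [23. 23. 14.] [642.3 336.1  66.3]
cap 125 [642.3 338.7  67.9] [24. 23. 14.] [640.7 341.3  65.8]
disc 430 [561.6 332.2  46.2] [57. 57. 18.] [560.7 331.2  44.4]
disc 761 [561.  334.5  45.6] [56. 58. 17.] [560.1 336.9  44.5]
spire 42 [478.8 325.1  86.6] [17. 15. 15.] [478.3 324.6  85.1]
spire 72 [479.2 331.8  86.9] [15. 13. 16.] [478.6 331.7  85.6]
ball 221 [397.1 321.5  58.5] [38. 38. 17.] [397.4 319.9  58.8]
ball 397 [398.1 325.   58.4] [41. 37. 17.] [397.4 328.3  58.5]
((524.4228515625, 278.50323486328125), (345.3097229003906, 192.00344848632812), 3.5820138454437256)
```

```bash
python3 -m pendant '[30,23,0,-0.053,85, 30,23,0,-0.053,85, 30,23,0,-0.053,85, 30,23,0,-0.053,85, 30,23,0,0,85, 30,23,0,0,85, 30,23,0,0,85, 30,23,0,0,85, 0,0,0,0,85, 0,0,0,0,85]' 40
```

```text
time: 0.93
tool_pos: [407.3, -380.8, 224.5]
tcp_rot: [-179.4, 0.2, 2.6]
ft_force: [0.4, -0.5, -0.2]
finger_gap: 85.1
```

```bash
python3 - <<'E'
from h import *
T=dict(np.load("top0.npz"));W=cloud(T)
for n,(u,v) in dict(turq=(204,145),purp=(230,128),purpblk=(349,259),lid=(279,220),eraser=(272,162)).items():
    R=W[v-13:v+13,u-13:u+13].reshape(-1,3);R=R[R[:,2]>12]
    zt=np.percentile(R[:,2],98);Q=R[R[:,2]>zt-15];print(n,zt.round(),((Q.min(0)+Q.max(0))/2).round(),np.ptp(Q,axis=0).round())
E
```

```text
turq 83.0 [635. 100.  77.] [19. 19. 20.]
purp 83.0 [673.  33.  77.] [18. 17. 16.]
purpblk 61.0 [ 343. -247.   54.] [44. 46. 15.]
lid 38.0 [440. -82.  33.] [52. 51. 16.]
eraser 31.0 [587. -69.  25.] [62. 63. 17.]
```

```bash
python3 -m pendant '[24,15,-25,0.008,85, 24,15,-25,0.008,85, 0,0,-30,0,85, 0,0,-30,0,85, 0,0,0,0,85, 0,0,0,0,85]'
```

```text
time: 1.43
tool_pos: [455.1, -352.4, 112.4]
tcp_rot: [-179.6, 0.1, 3.5]
ft_force: [-0.7, -0.4, 0.9]
finger_gap: 85.4
```

```bash
python3 -m pendant '[0,1,-25,0,85, 0,0,-25,0,85, 0,0,-25,0,85, 0,0,-18,0,85, 0,0,-6,0,85, 0,0,0,0,85, 0,0,0,0,85]'; python3 - <<'E'
from bench import viewer
import cv2
for n in("top","side"):
    s=viewer.snapshot(n)["frame"]; f=s[110:290,300:480] if n=="top" else s[60:240,190:370]
    cv2.imwrite(f"pics/b_{n}.png",cv2.resize(f,None,fx=3,fy=3,interpolation=cv2.INTER_CUBIC))
E
```

```text
time: 2.02
tool_pos: [456.4, -361.8, 24.0]
tcp_rot: [179.7, -0.4, 3.0]
ft_force: [-0.7, 0.9, -0.0]
finger_gap: 85.0
```

View pics/b_side.png

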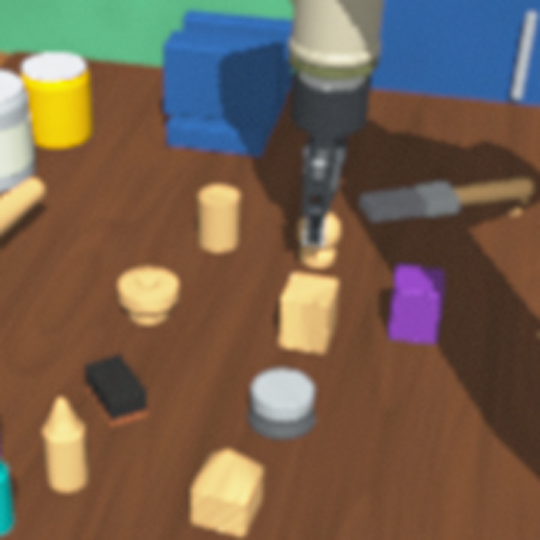

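```bash
python3 -m pendant '[0,0,0,0,85]';python3 -m pendant '[0,0,0,0,85]';python3 -m pendant '[0,5,0,0,85]';python3 -m pendant '[0,0,0,0,85]'
```

```text
time: 2.2
tool_pos: [457.6, -362.8, 26.2]
tcp_rot: [179.6, -0.5, 3.0]
ft_force: [-0.1, -0.3, 0.1]
finger_gap: 84.9
time: 2.28
tool_pos: [458.3, -363.7, 27.8]
tcp_rot: [179.5, -0.6, 3.0]
ft_force: [0.4, -0.6, -0.0]
finger_gap: 84.8
time: 2.37
tool_pos: [459.0, -359.7, 29.1]
tcp_rot: [179.4, -0.7, 3.0]
ft_force: [0.6, 0.2, 1.0]
finger_gap: 85.0
time: 2.45
tool_pos: [459.3, -359.2, 29.7]
tcp_rot: [179.4, -0.7, 3.0]
ft_force: [-0.9, 1.3, -1.0]
finger_gap: 85.0
```

```bash
python3 -m pendant '[0,0,0,0,85,0,0,0,0,85]';python3 -m pendant '[0,0,0,0,85,0,0,0,0,85]'; python3 -m pendant '[-4,8,-10,0,85]'; python3 -m pendant '[0,0,0,0,85]'; python3 -m pendant '[0,0,0,0,85]'
```

```text
time: 2.62
tool_pos: [459.9, -359.1, 30.6]
tcp_rot: [179.3, -0.8, 3.1]
ft_force: [-0.1, -0.6, -0.7]
finger_gap: 84.9
time: 2.78
tool_pos: [460.0, -358.9, 30.7]
tcp_rot: [179.3, -0.8, 3.1]
ft_force: [-1.4, 0.0, -0.1]
finger_gap: 85.1
time: 2.87
tool_pos: [457.8, -353.1, 23.0]
tcp_rot: [179.1, -1.0, 3.1]
ft_force: [0.2, -0.2, 0.9]
finger_gap: 84.8
time: 2.95
tool_pos: [456.1, -351.0, 20.6]
tcp_rot: [179.3, -0.8, 3.1]
ft_force: [-0.9, 1.5, -1.9]
finger_gap: 85.1
time: 3.03
tool_pos: [456.2, -351.2, 20.9]
tcp_rot: [179.3, -0.8, 3.1]
ft_force: [0.1, 0.1, 0.9]
finger_gap: 84.9
```

```bash
python3 -m pendant '[-1,0,-9,0,85,0,0,0,0,85,0,0,0,0,85]'
```

```text
time: 3.28
tool_pos: [455.5, -351.9, 11.5]
tcp_rot: [179.3, -0.8, 3.1]
ft_force: [1.1, -0.2, 0.7]
finger_gap: 85.1
```

Good. Close on the ball.

```bash
python3 -m pendant '[0,0,0,0,40,0,0,0,0,40,0,0,0,0,40,0,0,0,0,40,0,0,0,0,40,0,0,0,0,40]' 40;python3 -m pendant '[0,0,0,0,40,0,0,0,0,40,0,0,0,0,40,0,0,0,0,40]'
```

```text
time: 3.78
tool_pos: [456.1, -352.9, 12.4]
tcp_rot: [179.2, -0.9, 3.1]
ft_force: [-0.3, -0.3, -0.7]
finger_gap: 41.1
time: 4.12
tool_pos: [456.0, -352.8, 12.3]
tcp_rot: [179.2, -0.9, 3.1]
ft_force: [-0.2, 0.3, -0.4]
finger_gap: 41.3
```

```bash
python3 -m pendant '[0,0,0,0,20,0,0,0,0,20,0,0,0,0,20]';python3 -m pendant '[0,0,15,0,20,0,0,15,0,20,0,0,0,0,20]'; python3 - <<'E'
from bench import viewer
import cv2
for n in("top","side"):
    s=viewer.snapshot(n)["frame"]; f=s[110:290,300:480] if n=="top" else s[60:240,190:370]
    cv2.imwrite(f"pics/b2_{n}.png",cv2.resize(f,None,fx=3,fy=3,interpolation=cv2.INTER_CUBIC))
E
```

```text
time: 4.37
tool_pos: [455.8, -352.6, 12.1]
tcp_rot: [179.2, -0.8, 3.1]
ft_force: [-0.4, 0.2, -0.5]
finger_gap: 41.4
time: 4.62
tool_pos: [454.7, -351.6, 41.4]
tcp_rot: [179.4, -0.7, 3.1]
ft_force: [0.6, -0.3, 0.3]
finger_gap: 41.4
```

View pics/b2_side.png

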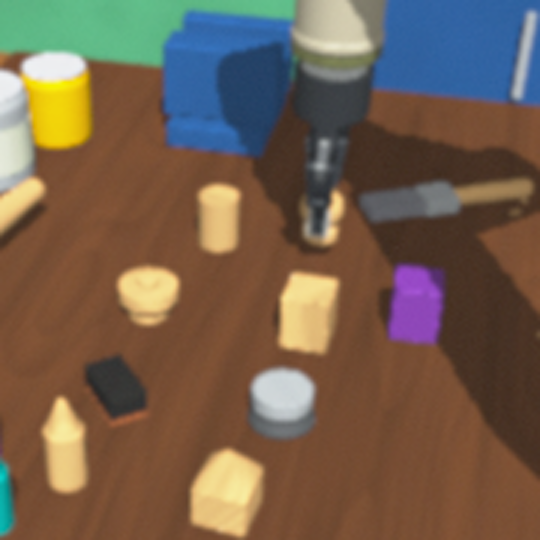

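```bash
python3 -m pendant '[0,0,30,0,20,0,0,35,0,20,0,0,35,0,20,0,15,20,0,20,-3,25,0,0,20,-3,35,0,0,20,-3,35,0,0,20,-3,35,0,0,20,-3,35,0,0,20,-3,35,0,0,20,-3,35,0,0,20,-3,35,0,0,20]';python3 -m pendant '[-3,35,0,0,20,-3,35,0,0,20,-3,35,0,0,20,-3,35,0,0,20,-3,35,0,0,20,-3,35,0,0,20,-3,30,0,0,20,-3,20,0,0,20,0,10,0,0,20,0,0,0,0,20,0,0,0,0,20]'
```

```text
time: 5.72
tool_pos: [421.4, -57.6, 150.6]
tcp_rot: [179.9, -0.1, 2.4]
ft_force: [0.3, -0.1, -1.5]
finger_gap: 41.3
time: 6.63
tool_pos: [386.8, 231.3, 139.7]
tcp_rot: [179.9, 0.5, 2.9]
ft_force: [0.5, 0.0, -0.9]
finger_gap: 41.2
```

```bash
python3 -m pendant '[8,2,-10,0.005,20,8,2,-15,0.005,20,0,0,-20,0,20,0,0,-15,0,20,0,0,0,0,20,0,0,0,0,20]';python3 -m pendant '[0,0,0,0,20]'
```

```text
time: 7.13
tool_pos: [403.8, 230.1, 75.7]
tcp_rot: [179.8, 0.5, 3.2]
ft_force: [0.2, -0.1, -0.6]
finger_gap: 41.3
time: 7.22
tool_pos: [403.6, 229.2, 75.6]
tcp_rot: [179.7, 0.6, 3.2]
ft_force: [0.1, 0.3, -0.4]
finger_gap: 41.3
```

```bash
python3 -m pendant '[0,6,-14,0,20,0,1,-14,0,20,0,0,-7,0,20,0,0,0,0,20,0,0,0,0,20]';python3 -m pendant '[0,0,0,0,20]'
```

```text
time: 7.63
tool_pos: [407.5, 236.1, 45.2]
tcp_rot: [179.9, 0.2, 3.1]
ft_force: [0.1, 0.0, -0.2]
finger_gap: 41.5
time: 7.72
tool_pos: [407.9, 236.1, 46.0]
tcp_rot: [179.9, 0.1, 3.0]
ft_force: [-0.1, 0.2, -1.1]
finger_gap: 41.1
```

```bash
python3 - <<'E'
from bench import viewer
import cv2
for n in("top","side"):
    s=viewer.snapshot(n)["frame"]; f=s[110:290,80:260] if n=="top" else s[180:380,90:310]
    cv2.imwrite(f"pics/b3_{n}.png",cv2.resize(f,None,fx=3,fy=3,interpolation=cv2.INTER_CUBIC))
E
```

```text
(no output)
```

View pics/b3_side.png

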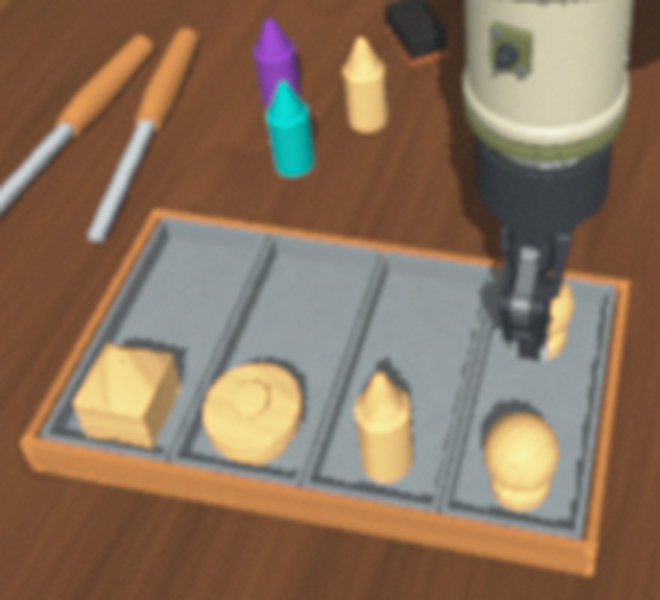

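View pics/b3_top.png

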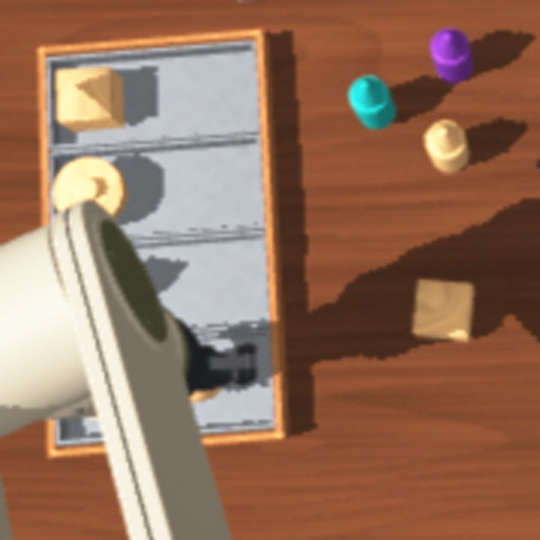

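```bash
python3 -m pendant '[-4,0,-8,0.005,20,0,0,-7,0,20,0,0,-4,0,20,0,0,0,0,20,0,0,0,0,20]';python3 -m pendant '[0,0,0,0,20]'
```

```text
time: 8.23
tool_pos: [404.5, 236.6, 26.5]
tcp_rot: [180.0, -0.0, 3.4]
ft_force: [-0.7, -0.9, 0.1]
finger_gap: 41.0
time: 8.32
tool_pos: [404.1, 236.5, 26.2]
tcp_rot: [179.9, -0.0, 3.4]
ft_force: [0.7, -0.6, -0.0]
finger_gap: 41.6
```

```bash
python3 -m pendant '[0,0,-3.5,0,20,0,0,0,0,20]';python3 -m pendant '[0,0,-1.5,0,20,0,0,0,0,20]';python3 -m pendant '[0,0,-1,0,20,0,0,0,0,20]'
```

```text
time: 8.48
tool_pos: [404.2, 236.5, 22.4]
tcp_rot: [179.9, -0.0, 3.4]
ft_force: [0.6, 0.2, -1.1]
finger_gap: 41.1
time: 8.65
tool_pos: [404.7, 236.8, 21.3]
tcp_rot: [180.0, -0.1, 3.4]
ft_force: [-0.3, 0.2, 0.2]
finger_gap: 41.2
time: 8.82
tool_pos: [405.3, 237.1, 21.4]
tcp_rot: [180.0, -0.1, 3.4]
ft_force: [0.7, 0.5, -0.1]
finger_gap: 41.2
```

```bash
python3 -m pendant '[0,0,-1.5,0,20,0,0,-0.5,0,20]';python3 -m pendant '[0,0,-1,0,20,0,0,0,0,20]'
```

```text
time: 8.98
tool_pos: [406.3, 237.6, 21.2]
tcp_rot: [-180.0, -0.2, 3.4]
ft_force: [-0.5, -0.9, 3.0]
finger_gap: 40.9
time: 9.15
tool_pos: [406.9, 237.8, 21.4]
tcp_rot: [-180.0, -0.2, 3.4]
ft_force: [0.6, 0.3, -0.1]
finger_gap: 40.9
```

```bash
python3 -m pendant '[0,0,0,0,54,0,0,0,0,54,0,0,0,0,54,0,0,0,0,54]';python3 -m pendant '[0,0,0,0,54]'
```

```text
time: 9.48
tool_pos: [407.1, 237.8, 21.1]
tcp_rot: [-180.0, -0.3, 3.4]
ft_force: [-0.4, 0.5, -0.4]
finger_gap: 53.7
time: 9.57
tool_pos: [407.0, 237.8, 20.9]
tcp_rot: [-180.0, -0.3, 3.4]
ft_force: [-0.1, -0.2, -0.1]
finger_gap: 53.9
```

```bash
python3 -m pendant '[0,0,12,0,54,0,0,15,0,54,0,0,20,0,54,0,0,30,0,60,0,0,35,0,85,0,0,30,0,85,0,0,0,0,85]'; python3 -m pendant '[0,0,20,0,85,15,-30,0,0,85,15,-30,0,0,85,15,-30,0,0,85,15,-30,0,0,85,0,0,0,0,85]'
python3 - <<'E'
from bench import viewer
import cv2
for n in("top","side"):
    s=viewer.snapshot(n)["frame"]; f=s[110:290,80:260] if n=="top" else s[180:380,90:310]
    cv2.imwrite(f"pics/b4_{n}.png",cv2.resize(f,None,fx=3,fy=3,interpolation=cv2.INTER_CUBIC))
E
```

```text
time: 10.15
tool_pos: [401.7, 235.4, 164.4]
tcp_rot: [179.8, 0.3, 3.4]
ft_force: [0.7, 0.9, 1.2]
finger_gap: 85.2
time: 10.65
tool_pos: [464.5, 113.4, 187.9]
tcp_rot: [179.9, -0.1, 3.8]
ft_force: [-0.8, 0.4, 0.1]
finger_gap: 85.4
```

View pics/b4_side.png

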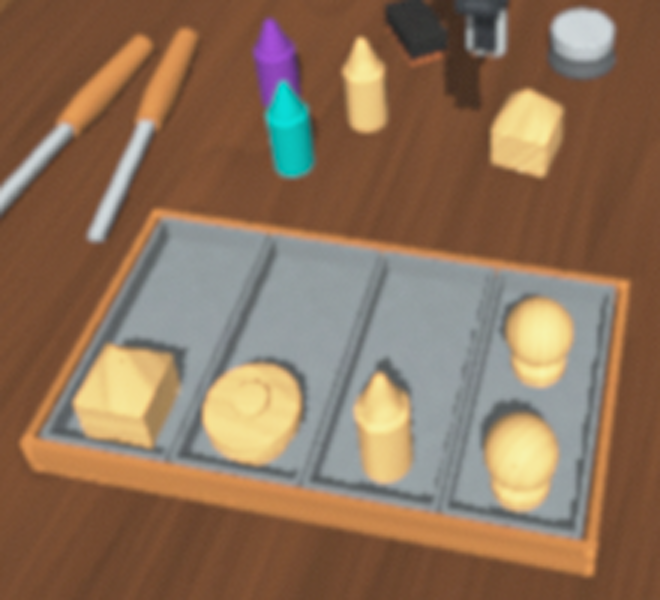

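```bash
python3 -m pendant '[-2,-30,-20,-0.06,85,-2,-30,-20,-0.06,85,0,-8,-25,-0.055,85,0,0,-25,0,85,0,0,0,0,85,0,0,0,0,85]';python3 -m pendant '[0,0,0,0,85]'
```

```text
time: 11.25
tool_pos: [456.9, 52.8, 94.9]
tcp_rot: [-179.8, -0.1, -6.3]
ft_force: [1.4, -0.6, 0.7]
finger_gap: 85.0
time: 11.33
tool_pos: [456.3, 53.8, 95.0]
tcp_rot: [-179.8, -0.1, -6.2]
ft_force: [-0.1, 0.2, 0.8]
finger_gap: 84.8
```

```bash
python3 -m pendant '[4,-11,-3,0,85,0,0,-12,0,85,0,0,-15,0,85,0,0,-8,0,85,0,0,0,0,85,0,0,0,0,85]';python3 -m pendant '[0,0,0,0,85]'
```

```text
time: 11.83
tool_pos: [465.7, 44.2, 60.7]
tcp_rot: [-179.7, -0.7, -5.9]
ft_force: [0.0, -0.5, 0.8]
finger_gap: 84.8
time: 11.92
tool_pos: [465.8, 44.3, 60.9]
tcp_rot: [-179.7, -0.7, -5.9]
ft_force: [-0.6, 0.3, -0.2]
finger_gap: 84.8
```

```bash
python3 -m pendant '[-5,-1,-15,-0.005,85,-1,0,-15,0,85,0,0,-8,0,85,0,0,0,0,85,0,0,0,0,85]';python3 -m pendant '[0,0,0,0,85]'
```

```text
time: 12.33
tool_pos: [463.0, 43.5, 25.7]
tcp_rot: [-179.6, -1.0, -6.2]
ft_force: [0.5, -0.4, -0.0]
finger_gap: 84.9
time: 12.42
tool_pos: [463.3, 43.5, 26.2]
tcp_rot: [-179.6, -1.1, -6.2]
ft_force: [-0.8, -0.8, 0.4]
finger_gap: 84.9
```

```bash
python3 -m pendant '[-3,-1,-8,0,85,0,0,-8,0,85,0,0,0,0,85,0,0,0,0,85]';python3 -m pendant '[0,0,0,0,85]'
```

```text
time: 12.75
tool_pos: [462.0, 42.4, 11.0]
tcp_rot: [-179.6, -1.3, -6.2]
ft_force: [0.1, -0.0, 0.2]
finger_gap: 84.5
time: 12.83
tool_pos: [461.8, 42.4, 10.8]
tcp_rot: [-179.6, -1.3, -6.2]
ft_force: [-0.1, 0.1, 0.3]
finger_gap: 85.4
```

```bash
python3 -m pendant '[-1.5,0,-1,0,30,0,0,0,0,30,0,0,0,0,30,0,0,0,0,30,0,0,0,0,30,0,0,0,0,30,0,0,0,0,30]' 50;python3 -m pendant '[0,0,0,0,30]'
```

```text
time: 13.42
tool_pos: [461.0, 42.4, 10.7]
tcp_rot: [-179.6, -1.3, -6.2]
ft_force: [-0.2, -0.9, -0.4]
finger_gap: 42.9
time: 13.5
tool_pos: [460.9, 42.4, 10.7]
tcp_rot: [-179.6, -1.3, -6.2]
ft_force: [0.7, 0.3, -0.3]
finger_gap: 43.3
```

```bash
python3 -m pendant '[0,0,15,0,30,0,0,25,0,30,0,0,35,0,30,0,0,35,0,30,5,6,30,0.04,30,22,24,0,0.04,30,25,28,0,0.04,30,25,28,0,0.04,30,25,28,0,0,30,25,28,0,0,30,22,24,0,0,30,10,12,0,0,30]';python3 -m pendant '[0,0,0,0,30,0,0,0,0,30]'
```

```text
time: 14.5
tool_pos: [621.1, 226.7, 157.5]
tcp_rot: [-179.7, -1.3, 3.1]
ft_force: [0.2, -0.1, -0.2]
finger_gap: 43.3
time: 14.67
tool_pos: [622.3, 230.1, 156.0]
tcp_rot: [-179.7, -1.3, 3.3]
ft_force: [-0.6, 0.1, -1.0]
finger_gap: 43.3
```

```bash
python3 -m pendant '[14,10,-10,0,30,12,10,-20,0,30,0,0,-20,0,30,0,0,-15,0,30,0,0,-10,0,30,0,0,0,0,30,0,0,0,0,30]';python3 -m pendant '[0,0,0,0,30]'
```

```text
time: 15.25
tool_pos: [646.5, 245.8, 78.5]
tcp_rot: [-179.8, -1.2, 3.1]
ft_force: [-0.8, 0.1, -0.3]
finger_gap: 43.0
time: 15.33
tool_pos: [646.1, 245.2, 78.8]
tcp_rot: [-179.8, -1.1, 3.1]
ft_force: [-0.2, 0.0, -1.0]
finger_gap: 42.9
```

```bash
python3 -m pendant '[2,5,-15,0.005,30,0,0,-15,0,30,0,0,-8,0,30,0,0,0,0,30,0,0,0,0,30]';python3 -m pendant '[0,0,0,0,30]'
```

```text
time: 15.75
tool_pos: [650.1, 250.7, 40.7]
tcp_rot: [-179.7, -1.4, 3.4]
ft_force: [-0.2, 0.1, -0.0]
finger_gap: 43.1
time: 15.83
tool_pos: [649.7, 250.7, 40.1]
tcp_rot: [-179.8, -1.4, 3.4]
ft_force: [0.4, 0.1, -0.0]
finger_gap: 42.9
```

```bash
python3 -m pendant '[-1,0,-9,0,30,0,0,-6,0,30,0,0,0,0,30,0,0,0,0,30]';python3 -m pendant '[-1,0,-3,0,30,0,0,0,0,30,0,0,0,0,30]';python3 -m pendant '[0,0,-1.5,0,30,0,0,0,0,30]'
```

```text
time: 16.17
tool_pos: [649.2, 250.9, 24.6]
tcp_rot: [-179.7, -1.5, 3.4]
ft_force: [-1.0, 0.0, -0.8]
finger_gap: 43.2
time: 16.42
tool_pos: [648.3, 250.9, 21.5]
tcp_rot: [-179.7, -1.5, 3.4]
ft_force: [0.1, -0.5, -0.9]
finger_gap: 43.0
time: 16.58
tool_pos: [648.5, 251.0, 20.3]
tcp_rot: [-179.7, -1.5, 3.4]
ft_force: [-0.1, -0.7, 0.6]
finger_gap: 43.2
```

```bash
python3 -m pendant '[0,0,-1,0,30,0,0,-0.5,0,30]'; python3 -m pendant '[0,0,0,0,56,0,0,0,0,56,0,0,0,0,56,0,0,0,0,56]';python3 -m pendant '[0,0,12,0,56,0,0,15,0,56,0,0,20,0,56,0,0,30,0,60,0,0,35,0,85,0,0,30,0,85,0,0,0,0,85]'
```

```text
time: 16.75
tool_pos: [649.0, 251.2, 19.4]
tcp_rot: [-179.7, -1.6, 3.4]
ft_force: [-1.2, 0.3, 1.1]
finger_gap: 42.9
time: 17.08
tool_pos: [649.4, 251.2, 19.8]
tcp_rot: [-179.7, -1.6, 3.4]
ft_force: [-0.3, -0.4, 0.2]
finger_gap: 56.3
time: 17.67
tool_pos: [646.4, 250.3, 173.1]
tcp_rot: [-179.7, -1.5, 3.4]
ft_force: [1.0, 1.0, 2.2]
finger_gap: 85.0
```

```bash
python3 -m pendant '[-5,-20,0,0,62,-8,-32,0,0,62,-8,-32,0,0,62,-8,-32,0,0,62,-8,-32,0,0,62,-8,-30,0,0,62,-3,-15,0,0,62,0,0,0,0,62,0,0,0,0,62]';python3 -m pendant '[0,0,0,0,62]'
python3 - <<'E'
from bench import viewer
import cv2
for n in("top","side"):
    s=viewer.snapshot(n)["frame"]; f=s[110:290,80:260] if n=="top" else s[180:380,90:310]
    cv2.imwrite(f"pics/c4_{n}.png",cv2.resize(f,None,fx=3,fy=3,interpolation=cv2.INTER_CUBIC))
E
```

```text
time: 18.42
tool_pos: [601.1, 52.6, 196.8]
tcp_rot: [-179.6, -3.2, 3.6]
ft_force: [-0.2, 0.5, 0.4]
finger_gap: 61.8
time: 18.5
tool_pos: [601.6, 52.7, 198.2]
tcp_rot: [-179.6, -3.3, 3.6]
ft_force: [-0.5, 0.3, 0.3]
finger_gap: 62.2
```

View pics/c4_side.png

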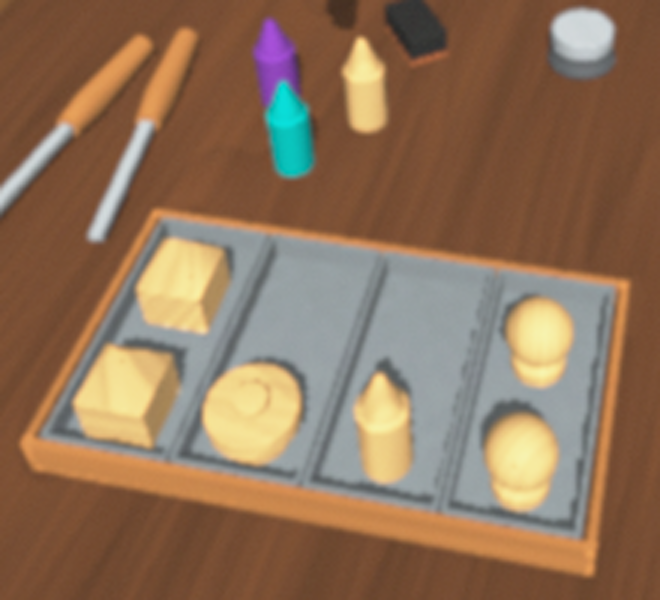

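```bash
python3 -m pendant '[30,0,0,0,62,30,0,0,0,62,30,0,0,0,62,0,0,0,0,62,0,0,0,0,62,0,0,0,0,62]';python3 -m pendant '[-10,0,0,0,62,-10,0,0,0,62,-10,0,0,0,62,-10,0,0,0,62,-10,0,0,0,62,0,0,0,0,62,0,0,0,0,62]';python3 -m pendant '[0,0,-20,0,62,0,0,-20,0,62,0,0,0,0,62,0,0,0,0,62]'
```

```text
time: 19.1
tool_pos: [691.2, 61.6, 190.1]
tcp_rot: [-179.5, -2.5, 4.2]
ft_force: [1.0, -0.0, 0.4]
finger_gap: 62.3
time: 19.68
tool_pos: [634.7, 66.6, 191.9]
tcp_rot: [-179.4, -2.6, 4.5]
ft_force: [0.3, -0.5, 0.4]
finger_gap: 61.8
time: 20.02
tool_pos: [636.5, 67.8, 155.2]
tcp_rot: [-179.4, -3.0, 4.6]
ft_force: [-0.8, -0.5, 1.4]
finger_gap: 61.7
```

```bash
python3 -m pendant '[-10,-8,0,-0.01,62,-10,-8,0,-0.01,62,-10,-8,0,0,62,-7,-6,0,0,62,0,0,0,0,62,0,0,0,0,62]';python3 -m pendant '[0,0,0,0,62]'
```

```text
time: 20.52
tool_pos: [601.2, 37.5, 161.4]
tcp_rot: [-179.4, -3.3, 3.4]
ft_force: [-0.2, 0.3, 0.8]
finger_gap: 62.1
time: 20.6
tool_pos: [601.8, 37.6, 162.3]
tcp_rot: [-179.4, -3.4, 3.4]
ft_force: [-0.2, 0.5, 0.9]
finger_gap: 62.0
```

```bash
python3 -m pendant '[-6,1,-14,0,62,0,0,-14,0,62,0,0,-14,0,62,0,0,-10,0,62,0,0,0,0,62,0,0,0,0,62]';python3 -m pendant '[0,0,0,0,62]'
```

```text
time: 21.1
tool_pos: [600.0, 40.5, 112.1]
tcp_rot: [-179.4, -3.8, 3.5]
ft_force: [0.8, 0.0, 0.1]
finger_gap: 62.2
time: 21.18
tool_pos: [600.2, 40.7, 112.2]
tcp_rot: [-179.4, -3.8, 3.5]
ft_force: [0.2, -0.1, 1.0]
finger_gap: 62.0
```

```bash
python3 -m pendant '[-5,-2,-15,0,62,0,0,-14,0,62,-2,0,-14,0,62,0,0,-8,0,62,0,0,0,0,62,0,0,0,0,62]';python3 -m pendant '[0,0,0,0,62]'
```

```text
time: 21.68
tool_pos: [598.1, 38.9, 66.4]
tcp_rot: [-179.5, -4.4, 3.6]
ft_force: [-0.5, -0.5, 0.6]
finger_gap: 61.9
time: 21.77
tool_pos: [598.6, 39.0, 67.2]
tcp_rot: [-179.5, -4.4, 3.6]
ft_force: [-0.8, 0.4, -0.9]
finger_gap: 62.3
```

```bash
python3 -m pendant '[-3,0,-14,0,62,-2,0,-14,0,62,0,0,-10,0,62,0,0,0,0,62,0,0,0,0,62]';python3 -m pendant '[0,0,0,0,62]'
```

```text
time: 22.18
tool_pos: [598.6, 38.9, 34.5]
tcp_rot: [-179.5, -5.0, 3.6]
ft_force: [-0.1, -0.2, 0.2]
finger_gap: 61.9
time: 22.27
tool_pos: [598.9, 38.9, 35.1]
tcp_rot: [-179.5, -5.0, 3.6]
ft_force: [-0.3, -0.6, -0.3]
finger_gap: 62.3
```

```bash
python3 -m pendant '[-2,0,-5,0,62,-1,0,-5,0,62,0,0,-4,0,62,0,0,0,0,62]';python3 -m pendant '[0,0,0,0,62]'
```

```text
time: 22.6
tool_pos: [597.8, 38.8, 22.6]
tcp_rot: [-179.5, -5.3, 3.6]
ft_force: [-0.1, -0.1, 0.4]
finger_gap: 62.2
time: 22.68
tool_pos: [597.6, 38.8, 22.4]
tcp_rot: [-179.5, -5.2, 3.6]
ft_force: [1.0, -0.2, 0.1]
finger_gap: 61.6
```

```bash
python3 - <<'E'
from bench import viewer
import cv2
for n in("top","side"):
    s=viewer.snapshot(n)["frame"]; f=s[80:260,160:340] if n=="top" else s[130:270,130:290]
    cv2.imwrite(f"pics/s1_{n}.png",cv2.resize(f,None,fx=3.5,fy=3.5,interpolation=cv2.INTER_CUBIC))
E
```

```text
(no output)
```

View pics/s1_side.png

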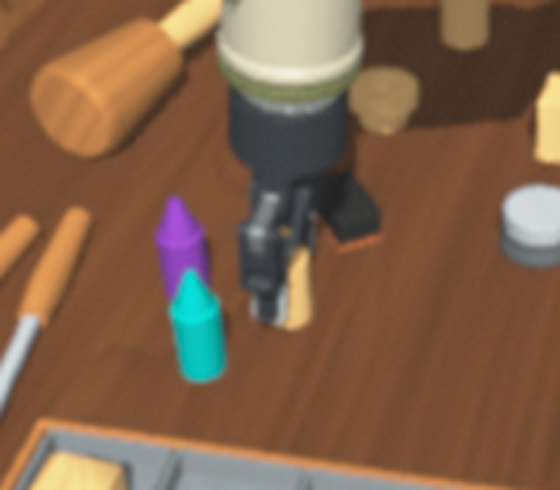

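Finger tips straddle the spire (behind the near finger), clear of its coloured neighbours. Close.

```bash
python3 -m pendant '[0,0,0,0,20,0,0,0,0,20,0,0,0,0,20,0,0,0,0,20,0,0,0,0,20,0,0,0,0,20]' 50;python3 -m pendant '[0,0,0,0,20]'
```

```text
time: 23.28
tool_pos: [598.4, 38.8, 23.5]
tcp_rot: [-179.5, -5.3, 3.6]
ft_force: [-0.2, -0.3, -0.1]
finger_gap: 30.7
time: 23.37
tool_pos: [598.3, 38.8, 23.4]
tcp_rot: [-179.5, -5.3, 3.6]
ft_force: [0.4, 0.6, -0.8]
finger_gap: 30.6
```

```bash
python3 -m pendant '[0,0,15,0,20,0,0,35,0,20,0,0,38,0,20,0,0,38,0,20,0,0,10,0,20,0,0,0,0,20]';python3 -m pendant '[-8,15,0,0,20,-15,27,0,0,20,-15,27,0,0,20,-15,27,0,0,20,-15,27,0,0,20,-15,27,0,0,20,-10,15,0,0,20,-5,8,0,0,20,0,0,0,0,20,0,0,0,0,20]'
```

```text
time: 23.87
tool_pos: [592.7, 39.0, 160.2]
tcp_rot: [-179.5, -4.7, 3.6]
ft_force: [-0.2, -0.1, -0.9]
finger_gap: 30.7
time: 24.7
tool_pos: [486.7, 215.3, 149.1]
tcp_rot: [-179.7, -4.3, 3.4]
ft_force: [0.3, 0.6, 0.5]
finger_gap: 30.6
```

```bash
python3 -m pendant '[0,12,-10,0,20,0,12,-20,0,20,0,1,-20,0,20,0,0,-10,0,20,0,0,0,0,20,0,0,0,0,20]';python3 -m pendant '[0,0,0,0,20]'
```

```text
time: 25.2
tool_pos: [490.1, 237.9, 83.8]
tcp_rot: [-179.7, -4.3, 3.0]
ft_force: [-0.5, -0.3, 0.1]
finger_gap: 30.5
time: 25.28
tool_pos: [490.3, 237.4, 83.6]
tcp_rot: [-179.8, -4.3, 3.0]
ft_force: [0.3, -0.3, -0.0]
finger_gap: 30.6
```

```bash
python3 -m pendant '[-4,3,-14,0.008,20,-1,0,-14,0,20,0,0,-7,0,20,0,0,0,0,20,0,0,0,0,20]';python3 -m pendant '[0,0,0,0,20]'
```

```text
time: 25.7
tool_pos: [490.0, 240.2, 53.4]
tcp_rot: [-179.6, -4.8, 3.3]
ft_force: [0.6, 0.4, 0.3]
finger_gap: 30.3
time: 25.78
tool_pos: [490.6, 240.2, 54.2]
tcp_rot: [-179.6, -4.8, 3.2]
ft_force: [-0.6, 0.0, -0.3]
finger_gap: 30.4
```

```bash
python3 -m pendant '[-4,0,-8,0.005,20,-1,0,-7,0,20,0,0,0,0,20,0,0,0,0,20]';python3 -m pendant '[0,0,0,0,20]'
```

```text
time: 26.12
tool_pos: [487.1, 240.8, 40.6]
tcp_rot: [-179.5, -5.1, 3.5]
ft_force: [0.3, 0.3, -0.2]
finger_gap: 30.7
time: 26.2
tool_pos: [486.8, 240.7, 40.4]
tcp_rot: [-179.5, -5.0, 3.5]
ft_force: [0.2, 0.8, -0.4]
finger_gap: 30.3
```

Pitch matches the grasp (-5.0 against -5.3). Creep down to 32.5.

```bash
python3 -m pendant '[0,0,-5,0,20,0,0,0,0,20,0,0,0,0,20]';python3 -m pendant '[0,0,-2,0,20,0,0,0,0,20]';python3 -m pendant '[0,0,-1.5,0,20,0,0,0,0,20]'
```

```text
time: 26.45
tool_pos: [487.0, 240.9, 35.2]
tcp_rot: [-179.5, -5.1, 3.5]
ft_force: [0.8, 1.5, 0.5]
finger_gap: 30.9
time: 26.62
tool_pos: [487.0, 240.8, 33.0]
tcp_rot: [-179.5, -5.1, 3.5]
ft_force: [-0.5, -0.0, -0.2]
finger_gap: 30.8
time: 26.78
tool_pos: [487.8, 241.2, 32.2]
tcp_rot: [-179.5, -5.1, 3.5]
ft_force: [-0.3, -0.4, 0.3]
finger_gap: 30.4
```

```bash
python3 -m pendant '[0,0,-1,0,20,0,0,-0.5,0,20]'; python3 -m pendant '[0,0,0,0,46,0,0,0,0,46,0,0,0,0,46,0,0,0,0,46]';python3 - <<'E'
from bench import viewer
import cv2
s=viewer.snapshot("side")["frame"]; f=s[180:380,90:310]
cv2.imwrite(f"pics/s2.png",cv2.resize(f,None,fx=3,fy=3,interpolation=cv2.INTER_CUBIC))
E
```

```text
time: 26.95
tool_pos: [488.6, 241.5, 32.0]
tcp_rot: [-179.5, -5.2, 3.5]
ft_force: [-0.8, 0.5, 4.5]
finger_gap: 30.8
time: 27.28
tool_pos: [488.7, 241.5, 31.8]
tcp_rot: [-179.5, -5.2, 3.5]
ft_force: [-0.0, -0.3, -0.6]
finger_gap: 46.1
```

View pics/s2.png

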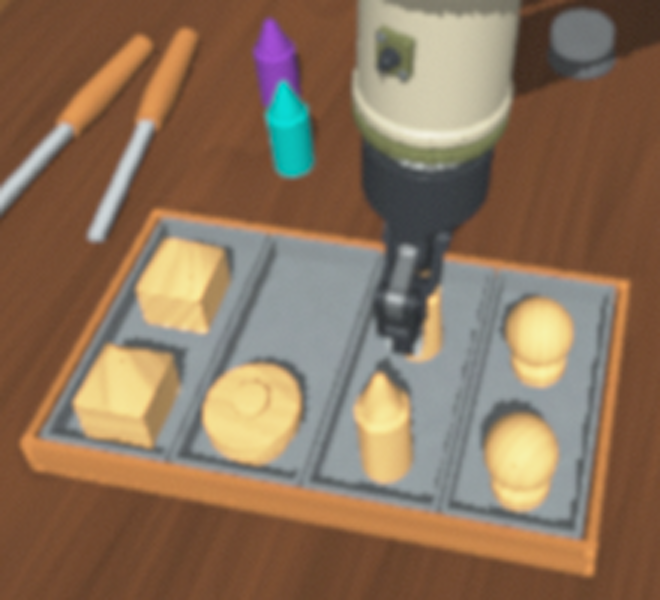

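```bash
python3 -m pendant '[0,0,10,0,50,0,0,15,0,50,0,0,25,0,50,0,0,38,0,50,0,0,38,0,60,0,0,20,0,85,0,-15,0,0,85,0,0,0,0,85]'; python3 -m pendant '[8,-30,0,0,85,10,-38,0,0,85,10,-38,0,0,85,10,-38,0,0,85,10,-38,0,0,85,10,-38,0,0,85,10,-38,0,0,85,10,-38,0,0,85,10,-38,0,0,85,10,-30,0,0,85,5,-10,0,0,85,0,0,0,0,85]'
python3 - <<'E'
from bench import viewer
import cv2
s=viewer.snapshot("side")["frame"]; f=s[180:380,90:310]
cv2.imwrite(f"pics/s3.png",cv2.resize(f,None,fx=3,fy=3,interpolation=cv2.INTER_CUBIC))
E
```

```text
time: 28.0
tool_pos: [484.4, 224.8, 187.0]
tcp_rot: [-179.6, -5.0, 3.6]
ft_force: [0.4, -0.9, -0.2]
finger_gap: 84.6
time: 29.0
tool_pos: [587.5, -161.8, 190.4]
tcp_rot: [-179.2, -5.3, 3.8]
ft_force: [-0.2, -0.3, -0.5]
finger_gap: 84.9
```

View pics/s3.png

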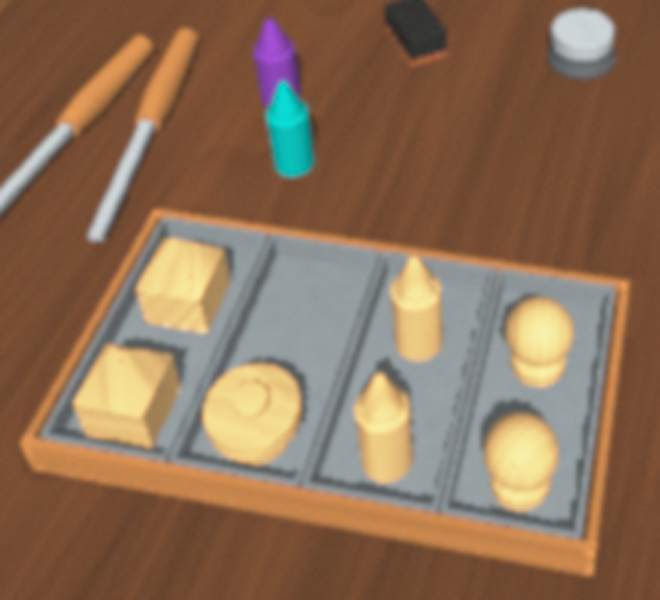

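```bash
python3 -m pendant '[40,0,0,0,85,40,0,0,0,85,40,0,0,0,85,0,0,0,0,85,0,0,0,0,85]';python3 -m pendant '[-10,-4,0,0,85,-10,-4,0,0,85,-10,-4,0,0,85,-10,-4,0,0,85,-10,-4,0,0,85,-10,-4,0,0,85,-10,-4,0,0,85,-10,-4,0,0,85,-5,0,0,0,85,0,0,0,0,85]';python3 -m pendant '[0,0,0,0,85]'
```

```text
time: 29.47
tool_pos: [702.8, -148.5, 177.4]
tcp_rot: [-178.6, -4.0, 3.9]
ft_force: [-0.1, 0.1, 0.6]
finger_gap: 84.4
time: 30.3
tool_pos: [606.5, -161.5, 180.6]
tcp_rot: [-178.3, -3.9, 4.8]
ft_force: [-0.1, 0.8, 0.2]
finger_gap: 84.9
time: 30.38
tool_pos: [606.2, -160.5, 181.4]
tcp_rot: [-178.3, -4.0, 4.8]
ft_force: [0.5, -0.3, -0.4]
finger_gap: 84.9
```

```bash
python3 -m pendant '[-3,-16,-14,-0.01,85,-2,-16,-14,-0.01,85,0,-14,-14,0,85,0,-3,-14,0,85,0,0,-14,0,85,0,0,0,0,85,0,0,0,0,85]';python3 -m pendant '[0,0,0,0,85]'
```

```text
time: 30.97
tool_pos: [599.8, -215.3, 102.7]
tcp_rot: [-178.3, -3.9, 3.6]
ft_force: [0.5, 0.1, -0.0]
finger_gap: 84.9
time: 31.05
tool_pos: [599.0, -215.8, 101.3]
tcp_rot: [-178.2, -3.8, 3.5]
ft_force: [0.1, 0.5, 0.4]
finger_gap: 85.0
```

```bash
python3 -m pendant '[1,6,-14,0,85,0,0,-14,0,85,0,0,-10,0,85,0,0,0,0,85,0,0,0,0,85]';python3 -m pendant '[0,0,0,0,85]'
```

```text
time: 31.47
tool_pos: [601.5, -211.6, 63.1]
tcp_rot: [-178.3, -4.0, 3.5]
ft_force: [0.4, 0.2, 0.0]
finger_gap: 85.3
time: 31.55
tool_pos: [601.5, -211.7, 63.2]
tcp_rot: [-178.3, -4.0, 3.5]
ft_force: [-0.9, 0.1, -1.2]
finger_gap: 85.1
```

```bash
python3 -m pendant '[0,2,-12,0,85,0,0,-12,0,85,0,0,-8,0,85,0,0,0,0,85,0,0,0,0,85]';python3 -m pendant '[0,0,0,0,85]'
```

```text
time: 31.97
tool_pos: [602.6, -210.0, 29.7]
tcp_rot: [-178.4, -4.1, 3.5]
ft_force: [-0.7, -0.0, 0.5]
finger_gap: 84.9
time: 32.05
tool_pos: [602.2, -209.8, 29.1]
tcp_rot: [-178.4, -4.1, 3.5]
ft_force: [0.1, 0.5, -0.6]
finger_gap: 85.0
```

```bash
python3 -m pendant '[0,0,-9,0,85,0,0,-8,0,85,0,0,-4,0,85,0,0,0,0,85,0,0,0,0,85]';python3 -m pendant '[0,0,0,0,85]'
```

```text
time: 32.47
tool_pos: [602.6, -210.1, 6.5]
tcp_rot: [-178.4, -4.1, 3.5]
ft_force: [0.1, 0.5, 0.1]
finger_gap: 84.9
time: 32.55
tool_pos: [602.5, -210.0, 6.3]
tcp_rot: [-178.4, -4.1, 3.5]
ft_force: [-0.3, 0.8, -0.4]
finger_gap: 84.8
```

```bash
python3 - <<'E'
from bench import viewer
import cv2
for n in("top","side"):
    s=viewer.snapshot(n)["frame"]; f=s[80:260,260:440] if n=="top" else s[90:230,170:330]
    cv2.imwrite(f"pics/d1_{n}.png",cv2.resize(f,None,fx=3.5,fy=3.5,interpolation=cv2.INTER_CUBIC))
E
```

```text
(no output)
```

View pics/d1_side.png

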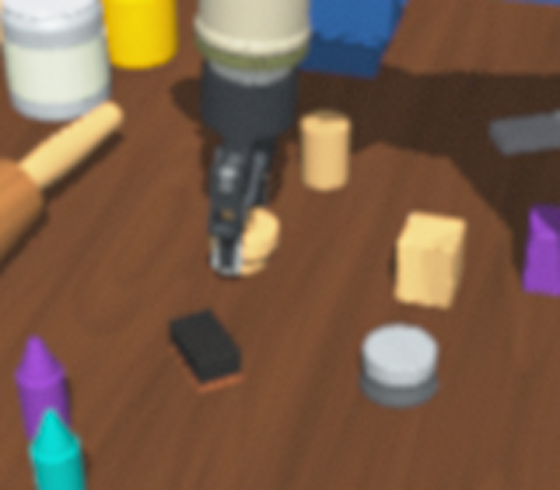

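```bash
python3 -m pendant '[-1.5,0,0,0,85,0,0,0,0,40,0,0,0,0,40,0,0,0,0,40,0,0,0,0,40,0,0,0,0,40,0,0,0,0,40]' 50;python3 -m pendant '[0,0,0,0,40]'
```

```text
time: 33.23
tool_pos: [602.6, -210.9, 9.0]
tcp_rot: [-178.5, -4.3, 3.5]
ft_force: [-0.2, -0.8, -0.3]
finger_gap: 56.1
time: 33.32
tool_pos: [602.4, -210.8, 8.9]
tcp_rot: [-178.5, -4.3, 3.5]
ft_force: [0.2, -0.6, -0.7]
finger_gap: 56.4
```

```bash
python3 -m pendant '[0,0,15,0,40,0,0,15,0,40,0,0,0,0,40]';python3 - <<'E'
from bench import viewer
import cv2
for n in("top","side"):
    s=viewer.snapshot(n)["frame"]; f=s[80:260,260:440] if n=="top" else s[90:230,170:330]
    cv2.imwrite(f"pics/d2_{n}.png",cv2.resize(f,None,fx=3.5,fy=3.5,interpolation=cv2.INTER_CUBIC))
E
```

```text
time: 33.57
tool_pos: [600.7, -210.0, 37.5]
tcp_rot: [-178.4, -4.1, 3.5]
ft_force: [0.2, -0.2, 0.9]
finger_gap: 56.6
```

View pics/d2_side.png

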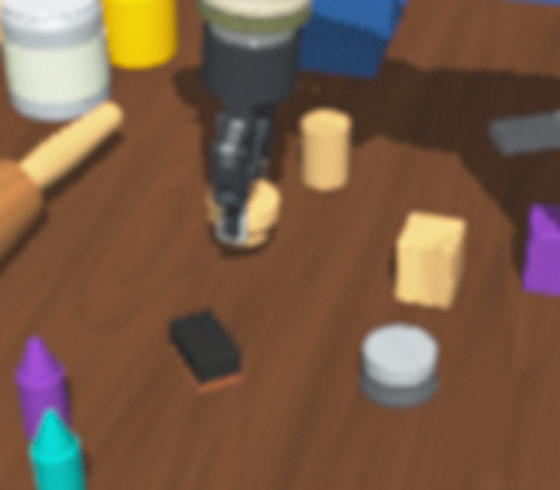

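```bash
python3 -m pendant '[0,0,35,0,40,0,0,38,0,40,0,0,38,0,40,0,20,15,0,40,-2,30,0,0,40,-2,36,0,0,40,-2,36,0,0,40,-2,36,0,0,40,-2,36,0,0,40,-2,36,0,0,40,-2,36,0,0,40]';python3 -m pendant '[-2,36,0,0,40,-2,36,0,0,40,-2,36,0,0,40,-2,36,0,0,40,-2,25,0,0,40,-2,12,0,0,40,0,0,0,0,40,0,0,0,0,40]'
```

```text
time: 34.58
tool_pos: [576.8, 60.9, 152.1]
tcp_rot: [-178.1, -3.2, 2.8]
ft_force: [-0.1, -0.5, -0.2]
finger_gap: 56.5
time: 35.25
tool_pos: [556.2, 258.6, 141.0]
tcp_rot: [-178.1, -2.5, 3.3]
ft_force: [0.5, -0.1, -0.5]
finger_gap: 56.6
```

```bash
python3 -m pendant '[6,-6,-14,0,40,6,-7,-14,0,40,0,0,-14,0,40,0,0,-14,0,40,0,0,-7,0,40,0,0,0,0,40,0,0,0,0,40]';python3 -m pendant '[0,0,0,0,40]'
```

```text
time: 35.83
tool_pos: [569.7, 233.2, 65.8]
tcp_rot: [-178.3, -2.2, 2.8]
ft_force: [0.1, -0.3, -0.8]
finger_gap: 56.6
time: 35.92
tool_pos: [569.6, 232.2, 65.2]
tcp_rot: [-178.3, -2.1, 2.8]
ft_force: [0.2, 0.4, 0.0]
finger_gap: 56.6
```

```bash
python3 -m pendant '[0,7,-5,0.01,40,0,7,-5,0,40,0,0,-8,0,40,0,0,0,0,40,0,0,0,0,40]';python3 -m pendant '[0,0,0,0,40]'
```

```text
time: 36.33
tool_pos: [571.9, 248.3, 48.3]
tcp_rot: [-178.2, -2.4, 3.4]
ft_force: [0.3, 0.0, -0.3]
finger_gap: 56.2
time: 36.42
tool_pos: [571.6, 248.6, 48.1]
tcp_rot: [-178.2, -2.4, 3.4]
ft_force: [-0.5, 0.1, -0.9]
finger_gap: 56.8
```

```bash
python3 -m pendant '[-3,-2,-5,0,40,0,0,0,0,40,0,0,0,0,40]';python3 - <<'E'
from bench import viewer
import cv2
for n in("top","side"):
    s=viewer.snapshot(n)["frame"]; f=s[110:290,80:260] if n=="top" else s[180:380,90:310]
    cv2.imwrite(f"pics/d3_{n}.png",cv2.resize(f,None,fx=3,fy=3,interpolation=cv2.INTER_CUBIC))
E
```

```text
time: 36.67
tool_pos: [568.7, 246.8, 43.3]
tcp_rot: [-178.2, -2.4, 3.5]
ft_force: [0.4, 1.0, -0.3]
finger_gap: 56.9
```

View pics/d3_side.png

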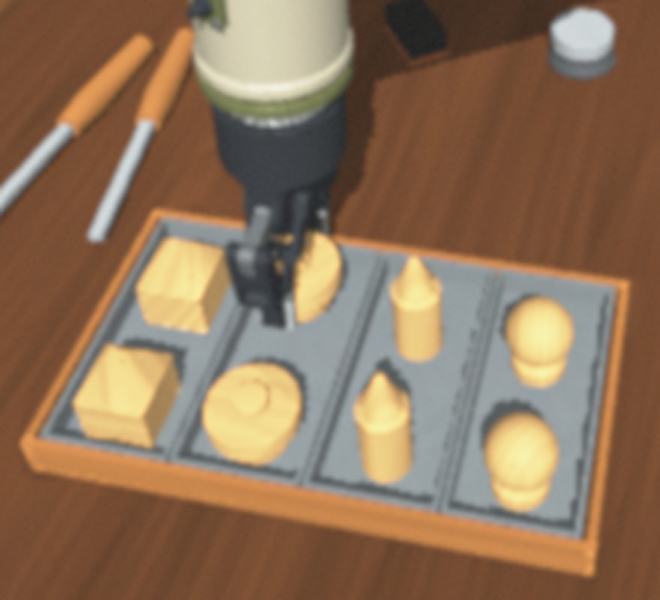

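```bash
python3 -m pendant '[0,0,-8,0,40,0,0,-6,0,40,0,0,0,0,40,0,0,0,0,40]';python3 -m pendant '[0,0,-5,0,40,0,0,0,0,40,0,0,0,0,40]';python3 -m pendant '[0,0,-3,0,40,0,0,0,0,40]'
```

```text
time: 37.1
tool_pos: [568.8, 246.5, 28.0]
tcp_rot: [-178.2, -2.5, 3.4]
ft_force: [0.5, 0.2, -0.4]
finger_gap: 56.4
time: 37.35
tool_pos: [568.6, 246.4, 21.9]
tcp_rot: [-178.2, -2.4, 3.4]
ft_force: [-0.6, 0.6, -0.6]
finger_gap: 56.2
time: 37.52
tool_pos: [568.6, 246.4, 18.7]
tcp_rot: [-178.2, -2.4, 3.4]
ft_force: [-0.2, 0.3, -1.3]
finger_gap: 56.2
```

```bash
python3 -m pendant '[0,0,-1.5,0,40,0,0,0,0,40]';python3 -m pendant '[0,0,-1,0,40,0,0,0,0,40]';python3 -m pendant '[0,0,-1,0,40,0,0,-0.5,0,40]'
```

```text
time: 37.68
tool_pos: [569.0, 246.6, 17.7]
tcp_rot: [-178.2, -2.5, 3.4]
ft_force: [-0.1, -0.7, 0.5]
finger_gap: 56.1
time: 37.85
tool_pos: [569.6, 246.8, 17.8]
tcp_rot: [-178.2, -2.5, 3.4]
ft_force: [0.7, 0.5, 0.2]
finger_gap: 56.6
time: 38.02
tool_pos: [570.2, 247.1, 17.5]
tcp_rot: [-178.2, -2.6, 3.4]
ft_force: [-2.5, -0.9, 3.9]
finger_gap: 56.4
```

Contact at 17.5. Release with a small opening, then rise.

```bash
python3 -m pendant '[0,0,0,0,66,0,0,0,0,66,0,0,0,0,66,0,0,0,0,66]';python3 -m pendant '[0,0,10,0,66,0,0,12,0,66,0,0,20,0,66,0,0,30,0,66,0,0,35,0,70,0,0,35,0,85,0,0,0,0,85]';python3 -m pendant '[0,-30,10,0,85,0,-35,0,0,85,0,-35,0,0,85,0,-35,0,0,85,0,-35,0,0,85,0,-30,0,0,85,0,-20,0,0,85,0,0,0,0,85,0,0,0,0,85]'
python3 - <<'E'
from bench import viewer
import cv2,numpy as np
for n in("top","side"):
    S=viewer.snapshot(n);np.savez(n+"1.npz",**S);s=S["frame"]
    cv2.imwrite(f"pics/e_{n}.png",cv2.resize(s,None,fx=1.5,fy=1.5,interpolation=cv2.INTER_CUBIC))
s=np.load("side1.npz")["frame"][180:380,90:310]
cv2.imwrite("pics/ez.png",cv2.resize(s,None,fx=3,fy=3,interpolation=cv2.INTER_CUBIC))
E
```

```text
time: 38.35
tool_pos: [570.3, 247.1, 17.3]
tcp_rot: [-178.2, -2.6, 3.4]
ft_force: [0.3, -0.2, 0.2]
finger_gap: 65.8
time: 38.93
tool_pos: [566.4, 245.8, 167.4]
tcp_rot: [-178.3, -2.3, 3.4]
ft_force: [1.6, -0.1, 1.9]
finger_gap: 85.2
time: 39.68
tool_pos: [569.9, 18.8, 197.2]
tcp_rot: [-178.2, -3.8, 3.7]
ft_force: [-1.0, -0.3, 1.0]
finger_gap: 84.9
```

View pics/ez.png

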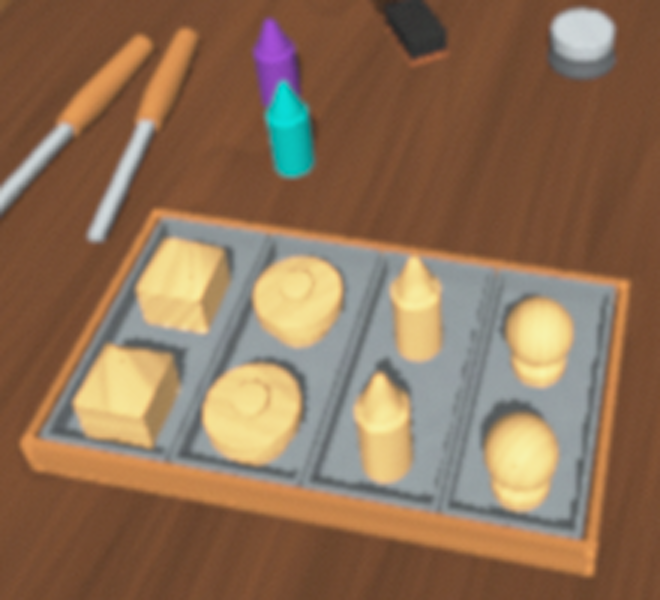

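View pics/e_top.png

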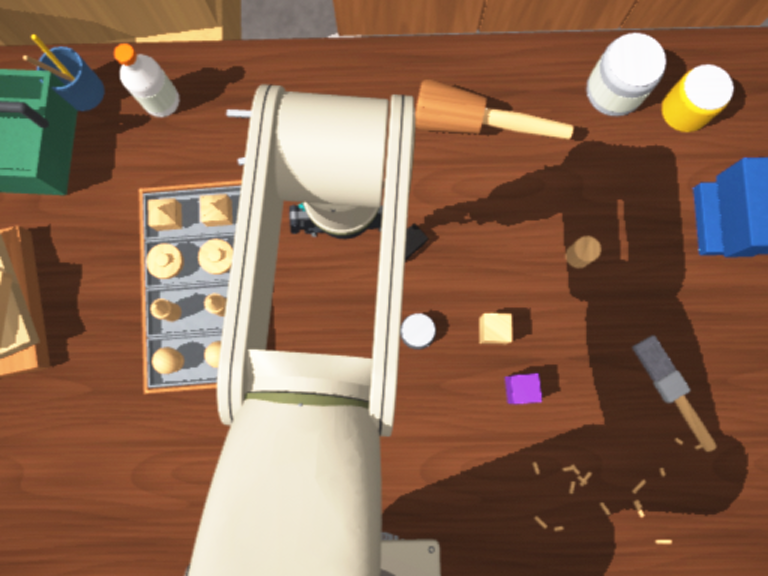

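```bash
python3 - <<'E'
from h import *
S=dict(np.load("side1.npz"));W=cloud(S)
for n,(p,top) in dict(cap=((648.7,250),75),disc=((568,246),51),spire=((485.5,241),93),ball=((404,237),64),bsq=((440.5,-207),56),brd=((565,-357),56)).items():
    R=W.reshape(-1,3);R=R[(np.linalg.norm(R[:,:2]-p,axis=1)<32)&(R[:,2]>top-12)&(R[:,2]<top+8)]
    print(n,"expected top",top,"seen",np.percentile(R[:,2],97).round(1),"ctr",((R.min(0)+R.max(0))/2).round(1)[:2],np.ptp(R,axis=0).round()[:2])
E
```

```text
cap expected top 75 seen 72.9 ctr [648.5 253.5] [20. 19.]
disc expected top 51 seen 52.1 ctr [567.5 248.6] [58. 58.]
spire expected top 93 seen 93.3 ctr [487.2 245.3] [14. 12.]
ball expected top 64 seen 64.6 ctr [406.4 241.9] [37. 37.]
bsq expected top 56 seen 58.1 ctr [ 440.9 -205.5] [45. 49.]
brd expected top 56 seen 57.4 ctr [ 566.4 -354. ] [43. 43.]
```

All heights and positions check out, and the blanks haven't moved. Handing in.

```bash
python3 -c "
from bench import job
print(job.hand_in())"
```

```text
the job is handed in; nothing more can be done
None
```

All four finished pieces are standing upright in the trays with their matching samples, and I handed the job in at about 40 s of the 102 s allowed. I placed the ball finial first, then the square cap, the pointed finial and the flat knob. I let each one go only once it was resting on the tray floor.

- **Pieces:** the last side-view check put the tops at 64.6, 72.9, 93.3 and 52.1 mm (ball, cap, pointed finial, knob). Expected heights were 64, 75, 93 and 51 mm. Each centre measured within about 7 mm of the spot I aimed for in its tray.
- **Blanks:** both are still standing within about 3 mm of where they began, which is about as fine as the measurement gets.
- **Disagreements:** the arm drifted a few millimetres, and the tool pitched by up to 5° during moves, so I corrected position before each grasp and release. In the last top view the arm hid part of the crate, so the final check of the pieces rests on the side view.

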